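Seat the vial tray on the shaker and bolt it down

ROBOT

A 7-joint arm with a two-finger parallel gripper is mounted at the origin on the work surface. World frame = base frame: x ahead of the robot, y to its left, z up, the work surface at z = 0. Lengths are in m, angles in rad, forces in N, time in s.
With the tool pointing down it reaches from about 0.4 to 0.85 m from the base axis. Payload 10.4 kg.
Tool frame: the origin (TCP) lies at the very end of the fingers, on their centre line; the grasp point (between the pads) lies behind it (r.tcp_to_grasp is the z of the grasp point in the tool frame, in m); z points along the fingers, y is the line along which they close (so a half turn about z gives the same grasp; the last joint's range is limited). The gripper opens to 85 mm and grips with 20 to 120 N. Pads are 22 mm wide; open, the fingers measure 114 mm over their backs; the gripper's body (76 mm by 85 mm) begins 54 mm behind the grasp point. The pads swing forward as they close: fully open they stand 13 mm farther back than shut.
Start: joints at [1.219, 0.332, -0.065, 1.46, 0.022, 1.35, -0.088], TCP at [0.202, -0.592, 0.231] pointing down, gripper open.
Joint ranges: [-2.6, 2.6], [-0.5, 2.12], [-1.47, 1.34], [0.16, 2.42], [-1.27, 4.41], [0.06, 2.06], [-2.6, 2.6]. Speed limits (rad/s): [2.22, 2.22, 2.79, 2.79, 3.14, 3.14, 3.14].

INTERFACE

Orientations are given as a unit quaternion [w, x, y, z].
In Python, from station import monitor, vision, workorder, spotter, r gives the robot as it stands.
- The arm moves only by the tool step_arm, never from a script. Its argument "series" is a list of rows, each an object with "gripper": the finger opening in cm, from 0 to 8.54; "offset": the shift along the tool's x, y, z in cm, a list of three; "roll": the turn about the tool's z in rad. In form: [{"gripper": gripper, "offset": [x, y, z], "roll": roll}, ...]. A call has exactly 5 rows; each row shifts and turns the commanded pose from where the row before left it, along the tool's axes as they then stand; what a row does not reach is not made up. A row lasts 1/10 s, in which the tool goes at most 50 mm and 8.59 degrees, less where a joint would pass 70% of its speed; a pose out of reach is approached as far as the arm can. A call is refused whole if a number of a shift passes 5 or a number of a turn 0.15, either way. A call with a gripper value outside its range is refused whole. The fingers move at their own pace and stop on an object; "force" is the grip in N (left out, the last holds). Time passes only in rows, so rows that do not move let the fingers close, or fill a call up. It gives the time, the measured TCP pose, the force, the opening and the grip force at its end, in the units of the state.
- monitor.state(): the state, without advancing time (a new reading comes with each control period).
- vision.grab_frame(name): name is "scene" or "top"; returns the picture (384x512x3 uint8, blue, green, red); there is no depth.
- vision.camera_model(name): a dict with "camera_matrix" (3x3 intrinsics, pixels), "xyz" and "rotation" of the camera in the world. Camera axes: x right, y down, z forward; pixel columns grow to the right and rows downward; lengths in m; the calibration is good to about 2 mm. A picture is of the moment at which its call begins. camera_model takes no time and is no camera call.
- workorder.job_done(): hands the job in; it is judged then, once.
Trained networks look in the newest picture that a camera, given by its name, has taken for a name from the list of things; names that differ only in an ending like _2 or _b are one class to them, and where a whole thing is asked for, a point or a joint stands for the part that bears it (a point fixed in the world has none). Each returns a list of dicts, best first, with "score" (0 to 1); they miss things now and then, are a little off and sometimes report something else, mostly with a low value. They report only what shows in the picture. A call takes as long as a camera call. They do not tell look-alikes from the thing itself.
- spotter.find_in(camera, query): "point" ([x, y, z] in m, in the coordinates of the camera as it stood for that picture, good to about 4 mm: the middle of the surface that is visible of it).
The state is a dict: "time": time; "joints": joint angles; "dq": joint speeds; "joint_efforts": joint torques, N m; "ee_pos": TCP position; "eef_rot": TCP orientation; "contact_force": force on the tool from outside, world axes, zero at the start; "moment": the same for the moment, N m; "finger_gap": finger opening in m; "grip_force": force on a finger pad.
Only numpy, scipy, OpenCV 4.12 (cv2) and the standard library are available. Lean on these libraries where they do the work, as an engineer would, in place of code of your own. Each camera call takes 0.05 s, during which the arm holds its last target. There are 200 camera calls.

TASK

Pick up the white vial tray by its grip bar and, keeping it upright, set it gently on the shaker so that all four corner lugs drop fully into the platform's sockets and it lies flat; feel for the sockets, never force it, as the platform may have stopped a few millimetres off-centre. Then push the platform's sliding bolt fully home over the tray's flange. Leave everything else on the bench as it was.

Things in the scene. Friction and masses are not known exactly. Their poses are not given: they have to be found in the camera images.
- shaker: Orbital laboratory shaker, fixed to the bench: cream housing 265 x 200 mm, 70 mm high, under an grey metal platform. Origin: on the bench under the middle of the platform's range of travel (housing from 165 mm in front of it to 100 mm behind). z up, +x from its front (panel and bolt, roughly towards the robot) to its back.
- platform_mid (a point): Middle of the platform's travel, on its top face, 95 mm above the bench. The platform, parallel to the shaker, has four square sockets, 16 mm wide, 13 deep, at x +/-62, y +/-40 mm from its own centre. It has stopped off-centre: up to 9 mm in x and, independently, in y; this is not measured here. Brakes hold it: more than about 12 N sideways shifts it (11 mm at most from mid).
- tray: White vial tray, 150 (x) x 106 (y) mm, 91 tall, 0.3 to 0.6 kg, on four round lugs: 13 mm diameter, 11 long, bevelled 1 mm, at x +/-62, y +/-40 mm. Origin: centre, level with the lug feet, z up. Floor plate at 11 to 15 mm height, a bare flange beyond x +/-46 mm. Vials reach 59 mm. Fits either way round (half turn). Seated, the floor lies on the platform and the origin is 84 mm above the bench.
- tray_grip (a point): Centre of the tray's grip bar, 80 mm above the lug feet; the bar runs along the tray's x, is 84 mm long, 14 mm thick (y) and spans heights 69 to 91 mm above the feet. Grip it across y, from above.
- bolt (a joint): Travel (m) of the sliding bolt on the platform's front edge: 0 drawn back, 0.032 fully home. Steel plate 30 x 36 x 8 mm with an upright knob. It slides along the shaker's +x, towards the tray, needs about 2.5 N and stays where left. Home, it reaches 11 mm over the flange of a seated tray with 2 mm to spare; an unseated tray is in its way.
- knob_mid (a point): Where the bolt's knob axis would be at bolt = 0 with the platform in mid travel (115 mm in front of platform_mid), 124 mm above the bench; fixed to the shaker. The real knob (14 mm diameter, from 109 to 139 mm above the bench; guide rails beside it, 40 mm apart inside, reach 113 mm) is off by the platform's stop offset and, along +x, by the bolt's travel.
- reagent: Bystander: small white bottle, 38 mm wide, 75 mm tall, standing or lying loose on the bench; origin at the centre of its underside.
- marker: Bystander: pen, 110 mm long, 13 mm thick, standing or lying loose on the bench; origin at the centre of its underside.
- tipbox: Bystander: grey box with clear lid, 120 x 85 x 68 mm, standing or lying loose on the bench; origin at the centre of its underside.
- mouse: Bystander: black computer mouse, 100 x 58 x 32 mm, standing or lying loose on the bench; origin at the centre of its underside.
- tuberack: Bystander: white rack of capped tubes, 160 x 70 mm, 99 mm tall, standing or lying loose on the bench; origin at the centre of its underside.
- beaker: Bystander: clear beaker, 64 mm wide, 85 mm tall, standing or lying loose on the bench; origin at the centre of its underside.
Not all that is in view belongs to the job. What is shaped like the tray but blue is not meant.

How it is judged:
By the outcome, as a careful person would: the job done as asked, in the order asked, and still so for the second after the job is handed in, with the robot touching nothing.
It also fails if it takes over 72 s, if anything falls off the work surface, if the arm or the gripper's body presses on something with over 40 N, if the wrist force passes 120 N, or if a joint passes its speed limit or range.

## Working session

There is one attempt and no reset: what is moved stays moved. The work goes in short steps, Python scripts to look and compute and a tool call to move; the robot and the scene stay as the last step left them, time stands still between calls to the robot, and variables do not carry over. Pictures are saved under pics/ and viewed, at most 10 in all, crops included, and the job is handed in when it is done.

Besides the shell and the picture viewer there is one more tool, called after "Call:" as a command line: name --argument value ..., lists and objects as JSON in quotes. step_arm: Moves the arm, as the interface text tells. Its arguments: {"type":"object","properties":{"series":{"type":"array","items":{"type":"object","properties":{"gripper":{"type":"number"},"offset":{"type":"array","items":{"type":"number"}},"roll":{"type":"number"}}}},"force":{"type":"number"}},"required":["series"]}

```bash
mkdir -p pics; cat > h.py <<'E'
import numpy as np, cv2
from station import monitor, vision, workorder, spotter, r
def P(cam,pt):
    m=vision.camera_model(cam); R=np.array(m["rotation"]); 
    return R@np.array(pt)+np.array(m["xyz"])
def px(cam,w):
    m=vision.camera_model(cam); c=np.array(m["rotation"]).T@(np.array(w)-np.array(m["xyz"])); u=np.array(m["camera_matrix"])@c; return u[:2]/u[2]
def ray(cam,uv,z):
    m=vision.camera_model(cam); d=np.array(m["rotation"])@np.linalg.inv(m["camera_matrix"])@np.array([uv[0],uv[1],1.]); o=np.array(m["xyz"]); return o+d*(z-o[2])/d[2]
E
python3 - <<'E'
from h import *
a=vision.grab_frame("scene");b=vision.grab_frame("top")
cv2.imwrite("pics/a.png",a);cv2.imwrite("pics/b.png",b)
print(vision.camera_model("scene"),vision.camera_model("top"),r.tcp_to_grasp)
s=monitor.state();print(s)
for c in("scene","top"):
  for q in("tray","tray_grip","shaker","bolt","tuberack","reagent","marker","mouse","tipbox","beaker"):
    for d in spotter.find_in(c,q)[:3]:
      w=P(c,d["point"]);print(c,q,round(d["score"],2),w.round(3),px(c,w).round())
E
```

```text
{'camera_matrix': array([[358.9016979 ,   0.        , 249.09043986],
       [  0.        , 358.9016979 , 191.66254947],
       [  0.        ,   0.        ,   1.        ]]), 'xyz': array([1.11316186, 0.73550487, 0.98498869]), 'rotation': array([-0.13409049,  0.338728  ,  0.8604321 , -0.35628596])} {'camera_matrix': array([[381.89512452,   0.        , 253.22605389],
       [  0.        , 381.89512452, 196.45564675],
       [  0.        ,   0.        ,   1.        ]]), 'xyz': array([0.36965239, 0.09628866, 1.56017117]), 'rotation': array([-0.02919584,  0.70954389, -0.70322501,  0.03420032])} -0.0187
{'time': 0.1, 'joints': array([ 1.219371  ,  0.33280544, -0.0646838 ,  1.46083687,  0.02158626,
        1.34989383, -0.08853042]), 'dq': array([ 8.95125997e-04, -1.64922857e-03, -2.41329967e-03, -3.13134066e-03,
        1.05985979e-03,  1.43797316e-05,  1.53925403e-03]), 'joint_efforts': array([ 1.16647858e-03, -6.26747060e+01,  4.89764102e-02, -3.92432070e+01,
        1.63284206e-02,  6.93231414e-03, -1.26728291e-04]), 'ee_pos': array([ 0.20172013, -0.59120872,  0.23060724]), 'eef_rot': array([-6.11666169e-04,  9.86516916e-01,  1.63658131e-01, -1.25534633e-04]), 'contact_force': array([-0.30740884,  0.2516314 ,  0.17861114]), 'moment': array([ 0.05778908,  0.01936391, -0.01307221]), 'grip_force': 0.0, 'finger_gap': 0.08524154916642995}Traceback (most recent call last):
  File "<stdin>", line 9, in <module>
  File "h.py", line 5, in P
    return R@np.array(pt)+np.array(m["xyz"])
           ~^~~~~~~~~~~~~
ValueError: matmul: Input operand 1 has a mismatch in its core dimension 0, with gufunc signature (n?,k),(k,m?)->(n?,m?) (size 3 is different from 4)
```

```bash
cat > h.py <<'E'
import numpy as np, cv2
from scipy.spatial.transform import Rotation as Ro
from station import monitor, vision, workorder, spotter, r
def M(cam):
    m=vision.camera_model(cam); return np.array(m["camera_matrix"]),np.array(m["xyz"]),Ro.from_quat(m["rotation"],scalar_first=True).as_matrix()
def P(cam,pt):
    K,o,R=M(cam); return R@np.array(pt)+o
def px(cam,w):
    K,o,R=M(cam); u=K@(R.T@(np.array(w)-o)); return u[:2]/u[2]
def ray(cam,uv,z):
    K,o,R=M(cam); d=R@np.linalg.inv(K)@np.array([uv[0],uv[1],1.]); return o+d*(z-o[2])/d[2]
E
python3 - <<'E'
from h import *
for c in("scene","top"):
  for q in("tray","tray_grip","shaker","bolt","tuberack","reagent","marker","mouse","tipbox","beaker"):
    for d in spotter.find_in(c,q)[:3]:
      w=P(c,d["point"]);print(c,q,round(d["score"],2),w.round(3),px(c,w).round())
E
```

```text
scene tray 0.96 [0.626 0.265 0.039] [264. 250.]
scene tray 0.84 [0.41  0.293 0.036] [315. 220.]
scene tray_grip 0.84 [0.406 0.725 0.041] [435. 303.]
scene tray_grip 0.8 [0.413 0.296 0.04 ] [315. 220.]
scene tray_grip 0.74 [0.625 0.265 0.04 ] [265. 249.]
scene bolt 0.6 [ 0.501 -0.29   0.106] [190. 140.]
scene tuberack 0.79 [ 0.544 -0.509  0.047] [155. 133.]
scene reagent 0.74 [0.501 0.004 0.042] [239. 188.]
scene marker 0.71 [0.623 0.262 0.038] [264. 249.]
scene mouse 0.73 [ 0.366 -0.454  0.021] [195. 127.]
scene mouse 0.41 [ 0.544 -0.509  0.047] [155. 133.]
scene tipbox 0.74 [0.487 0.523 0.071] [360. 269.]
scene beaker 0.7 [0.617 0.481 0.057] [320. 289.]
top tray 0.97 [0.6   0.248 0.036] [213. 173.]
top tray 0.8 [0.391 0.275 0.041] [205. 225.]
top tray 0.73 [0.389 0.703 0.039] [ 97. 225.]
top tray_grip 0.94 [0.39  0.706 0.04 ] [ 96. 224.]
top tray_grip 0.75 [0.388 0.275 0.041] [205. 226.]
top tray_grip 0.67 [0.599 0.248 0.04 ] [213. 173.]
top shaker 0.57 [ 0.568 -0.264  0.08 ] [343. 181.]
top bolt 0.5 [ 0.496 -0.295  0.112] [353. 198.]
top tuberack 0.67 [ 0.537 -0.512  0.046] [403. 190.]
top tuberack 0.3 [ 0.565 -0.265  0.078] [343. 182.]
top reagent 0.33 [ 0.566 -0.263  0.078] [342. 181.]
top reagent 0.33 [0.597 0.247 0.038] [213. 174.]
top mouse 0.65 [ 0.359 -0.469  0.028] [392. 235.]
top tipbox 0.84 [0.459 0.507 0.071] [145. 207.]
top beaker 0.55 [0.627 0.485 0.047] [154. 165.]
```

View pics/a.png

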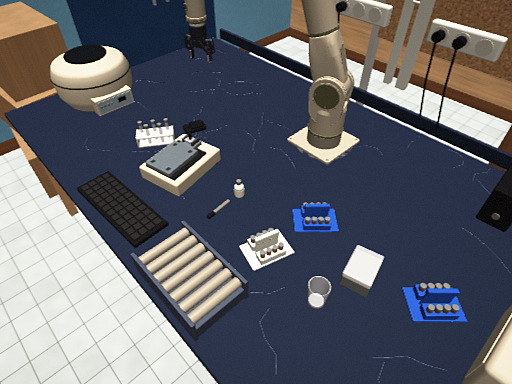

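View pics/b.png

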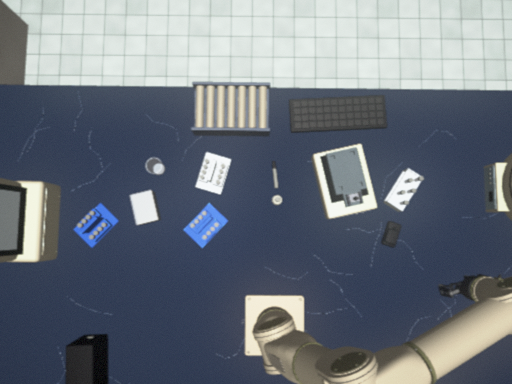

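The scene picture shows the white tray at (265,248). Its look-alikes are the blue trays at (315,218) and (435,302), and the white tube rack at (155,133) could also be confused with it. In the top view the white tray is at (213,173), the blue ones are at (205,225) and (96,224), and the shaker is at (345,181) with its bolt at (353,198). I choose the white tray and check it in a crop.

```bash
python3 - <<'E'
from h import *
b=cv2.imread("pics/b.png")
f=lambda x,y,w,h:cv2.resize(b[y:y+h,x:x+w],None,fx=8,fy=8,interpolation=cv2.INTER_CUBIC)
cv2.imwrite("pics/c.png",np.hstack([f(188,146,48,56)[:,:],np.zeros((448,8,3),np.uint8)]))
cv2.imwrite("pics/c.png",np.hstack([cv2.resize(b[146:202,190:238],(400,467),interpolation=2),cv2.resize(b[140:224,308:380],(400,467),interpolation=2)]))
# tray outline fit (white area)
g=b[146:202,188:238].astype(int); m=((g.min(2)>110)).astype(np.uint8)
c=max(cv2.findContours(m,0,2)[0],key=cv2.contourArea); print(cv2.minAreaRect(c+np.array([188,146])))
g=b[136:228,304:384]; m=(g.min(2)>110).astype(np.uint8);m=cv2.morphologyEx(m,cv2.MORPH_OPEN,np.ones((3,3)))
c=max(cv2.findContours(m,0,2)[0],key=cv2.contourArea); R=cv2.minAreaRect(c+np.array([304,136]));print(R)
print([ray("top",p,.07).round(4)[:2] for p in cv2.boxPoints(R)])
E
```

```text
((212.91285705566406, 172.6238555908203), (27.776962280273438, 38.21726989746094), 16.699243545532227)
((344.85479736328125, 180.7920684814453), (68.75204467773438, 51.498382568359375), 76.32868957519531)
[array([ 0.6768, -0.144 ]), array([ 0.728 , -0.3435]), array([ 0.4624, -0.4028]), array([ 0.4131, -0.2061])]
```

View pics/c.png

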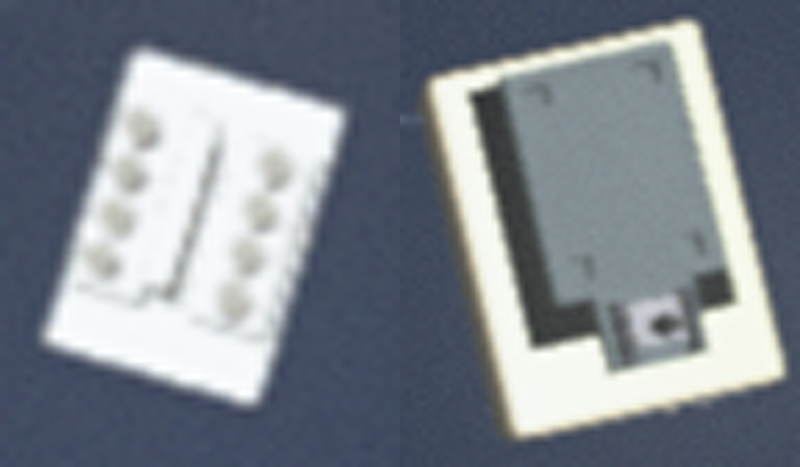

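The left crop shows the white tray with its grip bar between the vial rows and its long axis tilted right, so it is the right object. The right crop shows the shaker: platform corners near (500,78), (675,40), (730,268) and (555,305), sockets near (540,95), (650,70), (695,240) and (580,265), and the bolt at (655,325).

```bash
cat >> h.py <<'E'
def prof(img,cam,o,yaw,z,axis,d,lo,hi,span=.008):
    # mean gray profile across edge: local coordinate 'axis'=d, along other axis lo..hi
    c,s=np.cos(yaw),np.sin(yaw); t=np.arange(-span,span+1e-9,.0005); u=np.linspace(lo,hi,60)
    T,U=np.meshgrid(t+d,u); X,Y=(T,U) if axis==0 else (U,T)
    W=np.stack([o[0]+c*X-s*Y,o[1]+s*X+c*Y,np.full_like(X,z)],-1)
    K,oo,R=M(cam); q=(W-oo)@R@K.T; q=(q[...,:2]/q[...,2:]).astype(np.float32)
    g=cv2.remap(cv2.cvtColor(img,6),q[...,0],q[...,1],cv2.INTER_CUBIC).astype(float)
    return t,g
def edge(*a,**k):
    t,g=prof(*a,**k); n=len(g)//2; out=[]
    for p in (g.mean(0),g[:n].mean(0),g[n:].mean(0)):
        q=np.abs(np.gradient(cv2.GaussianBlur(p[None],(0,0),2)[0])); q=q**2
        i=q.argmax(); sl=slice(max(i-4,0),i+5); out.append((t[sl]*q[sl]).sum()/q[sl].sum()*1000)
    return [round(x,1) for x in out]
E
python3 - <<'E'
from h import *
I={"top":cv2.imread("pics/b.png"),"scene":cv2.imread("pics/a.png")}
R=((212.913,172.624),(27.777,38.217),16.699)
B=[ray("top",p,.015)[:2] for p in cv2.boxPoints(R)]
o=np.mean(B,0);e=[B[1]-B[0],B[2]-B[1]];l=max(e,key=np.linalg.norm);yw=np.arctan(l[1]/l[0]);print("tray",o,yw,[np.linalg.norm(v) for v in e])
for it in range(2):
  for c in I:
    E={}
    for n,(ax,d,w) in dict(xp=(0,.075,.045),xm=(0,-.075,.045),yp=(1,.053,.065),ym=(1,-.053,.065)).items():
      E[n]=edge(I[c],c,o,yw,.015,ax,d,-w,w)
    print(c,E)
  if it==0:
    pass
so=np.array([.6017,-.2668]);sy=.225
for c in I:
  print("housing",c,{n:edge(I[c],c,so,sy,.07,ax,d,lo,hi) for n,(ax,d,lo,hi) in dict(xp=(0,.1,-.09,.09),xm=(0,-.165,-.09,.09),yp=(1,.1,-.15,.09),ym=(1,-.1,-.15,.09)).items()})
pc=ray("top",(346.7,171.1),.095)[:2];print("plat",pc)
for c in I:
  print("plat",c,{n:edge(I[c],c,pc,sy,.095,ax,d,lo,hi) for n,(ax,d,lo,hi) in dict(xp=(0,.08,-.05,.05),xm=(0,-.08,.035,.05),yp=(1,.06,-.07,.07),ym=(1,-.06,-.04,.07)).items()})
E
```

```text
tray [0.60514765 0.25128785] -0.2679850804457051 [np.float64(0.15715192628716385), np.float64(0.11417093890800965)]
top {'xp': [np.float64(1.0), np.float64(0.6), np.float64(1.5)], 'xm': [np.float64(-1.5), np.float64(-2.0), np.float64(-1.4)], 'yp': [np.float64(1.5), np.float64(2.0), np.float64(1.0)], 'ym': [np.float64(-2.1), np.float64(-2.0), np.float64(-2.5)]}
scene {'xp': [np.float64(1.8), np.float64(1.6), np.float64(2.0)], 'xm': [np.float64(-0.6), np.float64(-0.9), np.float64(-0.5)], 'yp': [np.float64(4.5), np.float64(4.6), np.float64(4.1)], 'ym': [np.float64(-1.5), np.float64(-2.1), np.float64(1.5)]}
top {'xp': [np.float64(1.0), np.float64(0.6), np.float64(1.5)], 'xm': [np.float64(-1.5), np.float64(-2.0), np.float64(-1.4)], 'yp': [np.float64(1.5), np.float64(2.0), np.float64(1.0)], 'ym': [np.float64(-2.1), np.float64(-2.0), np.float64(-2.5)]}
scene {'xp': [np.float64(1.8), np.float64(1.6), np.float64(2.0)], 'xm': [np.float64(-0.6), np.float64(-0.9), np.float64(-0.5)], 'yp': [np.float64(4.5), np.float64(4.6), np.float64(4.1)], 'ym': [np.float64(-1.5), np.float64(-2.1), np.float64(1
[... 338 characters left out ...]
 [np.float64(5.7), np.float64(5.6), np.float64(5.7)], 'yp': [np.float64(5.3), np.float64(5.2), np.float64(5.4)], 'ym': [np.float64(5.4), np.float64(5.3), np.float64(5.6)]}
plat [ 0.60366261 -0.27557547]
plat top {'xp': [np.float64(5.2), np.float64(5.3), np.float64(5.0)], 'xm': [np.float64(-0.5), np.float64(-0.2), np.float64(-0.9)], 'yp': [np.float64(3.5), np.float64(3.0), np.float64(3.5)], 'ym': [np.float64(0.0), np.float64(-0.0), np.float64(0.4)]}
plat scene {'xp': [np.float64(6.2), np.float64(6.3), np.float64(6.2)], 'xm': [np.float64(2.0), np.float64(0.1), np.float64(2.4)], 'yp': [np.float64(5.2), np.float64(5.0), np.float64(5.3)], 'ym': [np.float64(1.4), np.float64(1.0), np.float64(1.5)]}
```

Call:
step_arm --series '[{"gripper": 8.5, "offset": [3.26, -3.34, -0.4], "roll": 0}, {"gripper": 8.5, "offset": [3.26, -3.34, -0.4], "roll": 0}, {"gripper": 8.5, "offset": [3.26, -3.34, -0.4], "roll": 0}, {"gripper": 8.5, "offset": [3.26, -3.34, -0.4], "roll": 0}, {"gripper": 8.5, "offset": [3.26, -3.34, -0.4], "roll": 0}]'

```text
time: 1.65
ee_pos: [0.3027, -0.3791, 0.2516]
eef_rot: [0.0, 0.987, 0.164, 0.0]
contact_force: [0.9, 0.1, -0.5]
finger_gap: 0.0848
grip_force: 0.0
```

Call:
step_arm --series '[{"gripper": 8.5, "offset": [3.26, -3.34, 0], "roll": 0}, {"gripper": 8.5, "offset": [3.26, -3.34, 0], "roll": 0}, {"gripper": 8.5, "offset": [3.26, -3.34, 0], "roll": 0}, {"gripper": 8.5, "offset": [3.26, -3.34, 0], "roll": 0}, {"gripper": 8.5, "offset": [3.26, -3.34, 0], "roll": 0}]'

```text
time: 2.15
ee_pos: [0.403, -0.1683, 0.2516]
eef_rot: [0.0, 0.987, 0.164, 0.0]
contact_force: [0.4, -0.6, 0.5]
finger_gap: 0.0853
grip_force: 0.0
```

Call:
step_arm --series '[{"gripper": 8.5, "offset": [3.26, -3.34, 0], "roll": 0}, {"gripper": 8.5, "offset": [3.26, -3.34, 0], "roll": 0}, {"gripper": 8.5, "offset": [3.26, -3.34, 0], "roll": 0}, {"gripper": 8.5, "offset": [3.26, -3.34, 0], "roll": 0}, {"gripper": 8.5, "offset": [3.26, -3.34, 0], "roll": 0}]'

```text
time: 2.65
ee_pos: [0.5035, 0.0422, 0.2517]
eef_rot: [0.0, 0.987, 0.163, 0.001]
contact_force: [0.8, -0.6, -0.1]
finger_gap: 0.0852
grip_force: 0.0
```

Call:
step_arm --series '[{"gripper": 8.5, "offset": [3.26, -3.34, 0], "roll": 0}, {"gripper": 8.5, "offset": [3.26, -3.34, 0], "roll": 0}, {"gripper": 8.5, "offset": [3.26, -3.34, 0], "roll": 0}, {"gripper": 8.5, "offset": [3.26, -3.34, 0], "roll": 0}, {"gripper": 8.5, "offset": [3.26, -3.34, 0], "roll": 0}]'

```text
time: 3.15
ee_pos: [0.6041, 0.2526, 0.2511]
eef_rot: [0.0, 0.987, 0.163, 0.0]
contact_force: [0.3, 0.0, 2.0]
finger_gap: 0.085
grip_force: 0.0
```

Call:
step_arm --series '[{"gripper": 8.5, "offset": [0, 0, 0], "roll": 0.122}, {"gripper": 8.5, "offset": [0, 0, 2], "roll": 0.122}, {"gripper": 8.5, "offset": [0, 0, 2], "roll": 0.122}, {"gripper": 8.5, "offset": [0, 0, 2], "roll": 0.122}, {"gripper": 8.5, "offset": [0, 0, 2], "roll": 0.122}]'

```text
time: 3.65
ee_pos: [0.6033, 0.2511, 0.1705]
eef_rot: [0.0, 0.99, -0.143, 0.0]
contact_force: [-0.3, 0.3, 0.1]
finger_gap: 0.0851
grip_force: 0.0
```

Call:
step_arm --series '[{"gripper": 8.5, "offset": [0.15, -0.05, 2.5], "roll": 0}, {"gripper": 8.5, "offset": [0, 0, 2.5], "roll": 0}, {"gripper": 8.5, "offset": [0, 0, 2.5], "roll": 0}, {"gripper": 8.5, "offset": [0, 0, 1.5], "roll": 0}, {"gripper": 8.5, "offset": [0, 0, 1.4], "roll": 0}]'

```text
time: 4.15
ee_pos: [0.6048, 0.2512, 0.0665]
eef_rot: [0.0, 0.99, -0.14, -0.0]
contact_force: [0.2, 0.2, 0.6]
finger_gap: 0.0853
grip_force: 0.0
```

Call:
step_arm --series '[{"gripper": 4, "offset": [0, 0, 0], "roll": 0}, {"gripper": 2.5, "offset": [0, 0, 0], "roll": 0}, {"gripper": 1, "offset": [0, 0, 0], "roll": 0}, {"gripper": 0.5, "offset": [0, 0, 0], "roll": 0}, {"gripper": 0.5, "offset": [0, 0, 0], "roll": 0}]' --force 30

```text
time: 4.65
ee_pos: [0.6052, 0.2517, 0.0682]
eef_rot: [-0.0, 0.99, -0.14, 0.001]
contact_force: [-1.3, -2.3, -2.4]
finger_gap: 0.0131
grip_force: 34.1
```

Call:
step_arm --series '[{"gripper": 0.5, "offset": [0, 0, 0], "roll": 0}, {"gripper": 0.5, "offset": [0, 0, -0.5], "roll": 0}, {"gripper": 0.5, "offset": [0, 0, -1], "roll": 0}, {"gripper": 0.5, "offset": [0, 0, -1.5], "roll": 0}, {"gripper": 0.5, "offset": [0, 0, -2], "roll": 0}]' --force 70

```text
time: 5.15
ee_pos: [0.6042, 0.2509, 0.1178]
eef_rot: [0.0, 0.99, -0.14, -0.001]
contact_force: [0.1, 0.9, -5.3]
finger_gap: 0.0123
grip_force: 71.1
```

Call:
step_arm --series '[{"gripper": 0.5, "offset": [0, 0, -3], "roll": 0}, {"gripper": 0.5, "offset": [0, 0, -4], "roll": 0}, {"gripper": 0.5, "offset": [0, 0, -4], "roll": 0}, {"gripper": 0.5, "offset": [0, 0, -2], "roll": 0}, {"gripper": 0.5, "offset": [0, 0, -1], "roll": 0}]'

```text
time: 5.65
ee_pos: [0.6052, 0.2518, 0.2609]
eef_rot: [-0.001, 0.99, -0.14, 0.002]
contact_force: [1.4, 0.5, -5.8]
finger_gap: 0.0126
grip_force: 71.3
```

Call:
step_arm --series '[{"gripper": 0.5, "offset": [0.4, 1.36, 0], "roll": 0}, {"gripper": 0.5, "offset": [0.8, 2.8, 0], "roll": 0}, {"gripper": 0.5, "offset": [1.08, 3.7, 0], "roll": 0}, {"gripper": 0.5, "offset": [1.08, 3.7, 0], "roll": 0}, {"gripper": 0.5, "offset": [1.08, 3.7, 0], "roll": 0}]'

```text
time: 6.15
ee_pos: [0.6041, 0.0895, 0.2556]
eef_rot: [0.001, 0.99, -0.14, -0.001]
contact_force: [0.6, 0.1, -6.0]
finger_gap: 0.0125
grip_force: 71.2
```

Call:
step_arm --series '[{"gripper": 0.5, "offset": [1.08, 3.7, 0], "roll": 0}, {"gripper": 0.5, "offset": [1.08, 3.7, 0], "roll": 0}, {"gripper": 0.5, "offset": [1.08, 3.7, 0], "roll": 0}, {"gripper": 0.5, "offset": [1.08, 3.7, 0], "roll": 0}, {"gripper": 0.5, "offset": [1.08, 3.7, 0], "roll": 0}]'

```text
time: 6.65
ee_pos: [0.6042, -0.1031, 0.2557]
eef_rot: [0.0, 0.99, -0.141, -0.001]
contact_force: [0.7, 0.3, -5.3]
finger_gap: 0.0127
grip_force: 71.2
```

Call:
step_arm --series '[{"gripper": 0.5, "offset": [1.08, 3.7, 0], "roll": 0}, {"gripper": 0.5, "offset": [1.08, 3.7, 0], "roll": 0}, {"gripper": 0.5, "offset": [1.08, 3.7, 0], "roll": 0}, {"gripper": 0.5, "offset": [0.8, 2.8, 0], "roll": 0}, {"gripper": 0.5, "offset": [0.76, 2.4, 0], "roll": 0}]'

```text
time: 7.15
ee_pos: [0.6045, -0.2735, 0.2553]
eef_rot: [0.0, 0.99, -0.141, -0.002]
contact_force: [0.3, -0.1, -6.4]
finger_gap: 0.0129
grip_force: 71.2
```

Call:
step_arm --series '[{"gripper": 0.5, "offset": [0, 0, 0], "roll": -0.1}, {"gripper": 0.5, "offset": [0, 0, 0], "roll": -0.13}, {"gripper": 0.5, "offset": [0, 0, 0], "roll": -0.13}, {"gripper": 0.5, "offset": [0, 0, 0], "roll": -0.1}, {"gripper": 0.5, "offset": [0, 0, 0], "roll": -0.051}]'

```text
time: 7.65
ee_pos: [0.6051, -0.2711, 0.2554]
eef_rot: [-0.001, 0.993, 0.116, -0.001]
contact_force: [0.9, -0.2, -5.6]
finger_gap: 0.0128
grip_force: 71.2
```

Call:
step_arm --series '[{"gripper": 0.5, "offset": [0, 0, 1.5], "roll": 0}, {"gripper": 0.5, "offset": [0, 0, 2], "roll": 0}, {"gripper": 0.5, "offset": [0, 0, 2], "roll": 0}, {"gripper": 0.5, "offset": [0, 0, 1.5], "roll": 0}, {"gripper": 0.5, "offset": [0, 0, 0.7], "roll": 0}]'

```text
time: 8.15
ee_pos: [0.605, -0.2703, 0.1772]
eef_rot: [-0.001, 0.993, 0.114, -0.002]
contact_force: [-0.1, 0.8, -5.8]
finger_gap: 0.0122
grip_force: 71.1
```

```bash
python3 - <<'E'
from h import *
I={c:vision.grab_frame(c) for c in("top","scene")}
for c in I: cv2.imwrite(f"pics/d_{c}.png",I[c])
s=monitor.state();print(s["ee_pos"],s["eef_rot"],s["contact_force"])
o=s["ee_pos"][:2];y=2*np.arctan(s["eef_rot"][2]/s["eef_rot"][1]);zf=s["ee_pos"][2]-.0675;print(y,zf)
for c in I:
  print("tray",c,{n:[float(v) for v in edge(I[c],c,o,y,zf+.015,ax,d,lo,hi)] for n,(ax,d,lo,hi) in dict(xp=(0,.075,-.045,.045),xm=(0,-.075,-.045,.045),yp=(1,.053,-.065,.065),ym=(1,-.053,-.065,.065)).items()})
f=lambda n,u,v:cv2.resize(cv2.imread(n)[v:v+90,u:u+80],(400,450),interpolation=2)
cv2.imwrite("pics/e.png",np.hstack([f("pics/d_top.png",304,136),f("pics/d_scene.png",140,115)]))
E
```

```text
[ 0.60566597 -0.27028945  0.17867149] [-5.68397430e-04  9.93444676e-01  1.14307434e-01 -1.07850218e-03] [-0.0076767   0.41596075 -5.86972957]
0.229115844198355 0.11117148687030887
tray top {'xp': [-2.6, -2.6, -2.6], 'xm': [-2.5, -2.5, -2.5], 'yp': [1.5, 1.5, 1.5], 'ym': [4.4, 3.5, 4.9]}
tray scene {'xp': [4.5, 5.0, 4.0], 'xm': [2.8, -2.7, 2.9], 'yp': [5.3, 5.3, 5.4], 'ym': [4.5, 2.4, 4.0]}
```

View pics/e.png

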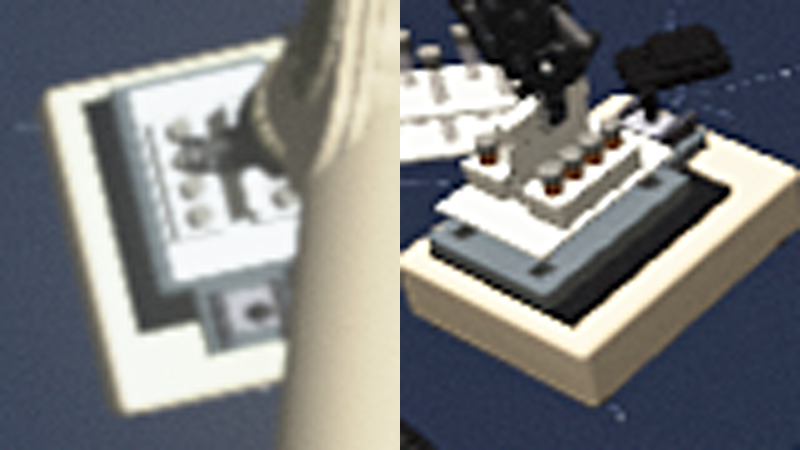

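The left (top) crop shows the arm hiding the tray's right side. The right (scene) crop shows the tray hovering level above the platform, with sockets visible at (465,230), (545,268) and (650,182). The tray needs to move towards −y, so I'll locate the sockets themselves.

```bash
python3 - <<'E'
from h import *
I0={"top":cv2.imread("pics/b.png"),"scene":cv2.imread("pics/a.png")}
sy=.229; c,s=np.cos(sy),np.sin(sy); Rm=np.array([[c,-s],[s,c]])
# rectified views of platform top plane, 2 px/mm, local frame about nominal
nom=np.array([.6055,-.273]); out=[]
def rect(img,cam,z,o,h=.1):
    n=np.linspace(h,-h,400); X,Y=np.meshgrid(n,n,indexing="ij")
    W=np.concatenate([(np.stack([X,Y],-1)@Rm.T+o),np.full(X.shape+(1,),z)],-1)
    K,oo,R=M(cam); q=(W-oo)@R@K.T; q=(q[...,:2]/q[...,2:]).astype(np.float32)
    return cv2.remap(img,q[...,0],q[...,1],cv2.INTER_CUBIC)
for cam in I0:
    v=rect(I0[cam],cam,.095,nom); out.append(v)
    g=cv2.GaussianBlur(255-cv2.cvtColor(v,6),(0,0),3).astype(float)
    for sx in(1,-1):
      for sy_ in(1,-1):
        x0,y0=200-sx*124,200-sy_*80; w=g[x0-30:x0+31,y0-30:y0+31]; w=np.clip(w-np.median(w)-12,0,None)
        a=np.arange(-30,31); print(cam,sx,sy_,"dx,dy mm",-(w.sum(1)@a)/w.sum()/2,-(w.sum(0)@a)/w.sum()/2,"area mm2",(w>0).sum()/4)
for v in out:
  for sx in(1,-1):
    for sy_ in(1,-1): cv2.rectangle(v,(200-sy_*80-16,200-sx*124-16),(200-sy_*80+16,200-sx*124+16),(0,0,255),1)
cv2.imwrite("pics/f.png",np.hstack(out))
E
```

```text
top 1 1 dx,dy mm 4.44765689229926 -5.074952041655248 area mm2 153.0
top 1 -1 dx,dy mm 4.203751164958062 -4.804054054054054 area mm2 146.25
top -1 1 dx,dy mm 3.3378158109209455 -6.878973105134475 area mm2 103.5
top -1 -1 dx,dy mm 2.374661413444964 -5.938315685791677 area mm2 131.5
scene 1 1 dx,dy mm 3.6497075617417867 1.599949669379892 area mm2 354.0
scene 1 -1 dx,dy mm 3.496034476514685 2.147168000579437 area mm2 352.5
scene -1 1 dx,dy mm 4.028187800106704 1.4320350939593336 area mm2 334.5
scene -1 -1 dx,dy mm 2.9934717396465027 1.4373394911194077 area mm2 337.75
```

View pics/f.png

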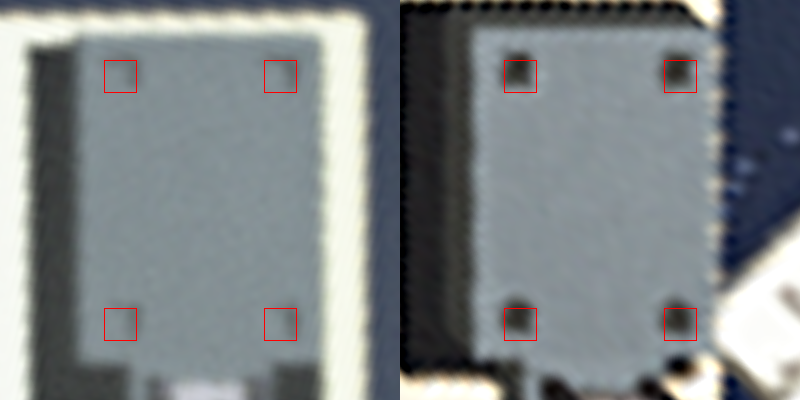

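Both rectified views show the four sockets. They are on the nominal boxes in the top view, and about (+3.5, +1.6) mm off in the scene view, which is camera calibration bias. I'll rectify the held tray the same way and compare within each camera.

```bash
cat >> h.py <<'E'
def rect(img,cam,z,o,yaw,h=.1):
    c,s=np.cos(yaw),np.sin(yaw); Rm=np.array([[c,-s],[s,c]])
    n=np.linspace(h,-h,400); X,Y=np.meshgrid(n,n,indexing="ij")
    W=np.concatenate([(np.stack([X,Y],-1)@Rm.T+o),np.full(X.shape+(1,),z)],-1)
    K,oo,R=M(cam); q=(W-oo)@R@K.T; q=(q[...,:2]/q[...,2:]).astype(np.float32)
    return cv2.remap(img,q[...,0],q[...,1],cv2.INTER_CUBIC)
E
python3 - <<'E'
from h import *
o=np.array([.60567,-.27029]); out=[]
for cam in("top","scene"):
  for z in (.1262,):
    v=rect(cv2.imread(f"pics/d_{cam}.png"),cam,z,o,.229)
    cv2.rectangle(v,(200-106,200-150),(200+106,200+150),(0,0,255),1); out.append(v)
cv2.imwrite("pics/g.png",np.hstack(out))
E
```

```text
(no output)
```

View pics/g.png

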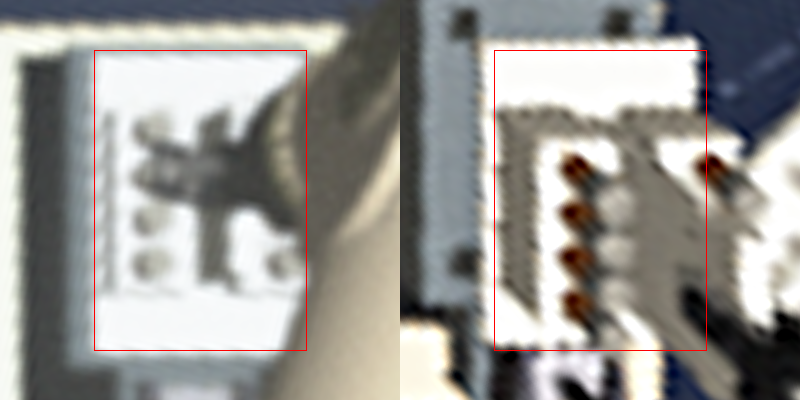

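Call:
step_arm --series '[{"gripper": 0.5, "offset": [0.07, 0.2, 0], "roll": 0}, {"gripper": 0.5, "offset": [0.07, 0.2, 0], "roll": 0}, {"gripper": 0.5, "offset": [0, 0, 0.5], "roll": 0}, {"gripper": 0.5, "offset": [0, 0, 0.4], "roll": 0}, {"gripper": 0.5, "offset": [0, 0, 0.3], "roll": 0}]'

```text
time: 8.75
ee_pos: [0.6086, -0.2737, 0.1678]
eef_rot: [-0.0, 0.993, 0.115, -0.0]
contact_force: [-0.8, -0.3, -4.8]
finger_gap: 0.0123
grip_force: 71.3
```

Call:
step_arm --series '[{"gripper": 0.5, "offset": [0, 0, 0.1], "roll": 0}, {"gripper": 0.5, "offset": [0, 0, 0.1], "roll": 0}, {"gripper": 0.5, "offset": [0, 0, 0.1], "roll": 0}, {"gripper": 0.5, "offset": [0, 0, 0], "roll": 0}, {"gripper": 0.5, "offset": [0, 0, 0], "roll": 0}]'

```text
time: 9.25
ee_pos: [0.6088, -0.2739, 0.1654]
eef_rot: [0.0, 0.993, 0.115, 0.0]
contact_force: [-0.0, -0.9, -6.3]
finger_gap: 0.0124
grip_force: 71.3
```

Call:
step_arm --series '[{"gripper": 0.5, "offset": [0, 0, 0.1], "roll": 0}, {"gripper": 0.5, "offset": [0, 0, 0.1], "roll": 0}, {"gripper": 0.5, "offset": [0, 0, 0], "roll": 0}, {"gripper": 0.5, "offset": [0, 0, 0], "roll": 0}, {"gripper": 0.5, "offset": [0, 0, 0], "roll": 0}]'

```text
time: 9.75
ee_pos: [0.6088, -0.2739, 0.1634]
eef_rot: [0.0, 0.993, 0.115, 0.0]
contact_force: [0.7, -0.5, -6.2]
finger_gap: 0.0126
grip_force: 71.2
```

Call:
step_arm --series '[{"gripper": 0.5, "offset": [0, 0, 0.1], "roll": 0}, {"gripper": 0.5, "offset": [0, 0, 0.0], "roll": 0}, {"gripper": 0.5, "offset": [0, 0, 0], "roll": 0}, {"gripper": 0.5, "offset": [0, 0, 0], "roll": 0}, {"gripper": 0.5, "offset": [0, 0, 0], "roll": 0}]'

```text
time: 10.25
ee_pos: [0.6088, -0.2738, 0.1623]
eef_rot: [0.0, 0.993, 0.115, 0.0]
contact_force: [-0.4, -0.6, -6.2]
finger_gap: 0.0126
grip_force: 71.2
```

Call:
step_arm --series '[{"gripper": 0.5, "offset": [0, 0, 0.1], "roll": 0}, {"gripper": 0.5, "offset": [0, 0, 0], "roll": 0}, {"gripper": 0.5, "offset": [0, 0, 0], "roll": 0}, {"gripper": 0.5, "offset": [0, 0, 0], "roll": 0}, {"gripper": 0.5, "offset": [0, 0, 0], "roll": 0}]'

```text
time: 10.75
ee_pos: [0.6088, -0.2739, 0.1613]
eef_rot: [0.0, 0.993, 0.115, -0.0]
contact_force: [-0.5, -0.3, -6.0]
finger_gap: 0.0125
grip_force: 71.2
```

Call:
step_arm --series '[{"gripper": 0.5, "offset": [0, 0, 0.1], "roll": 0}, {"gripper": 0.5, "offset": [0, 0, 0.0], "roll": 0}, {"gripper": 0.5, "offset": [0, 0, 0], "roll": 0}, {"gripper": 0.5, "offset": [0, 0, 0], "roll": 0}, {"gripper": 0.5, "offset": [0, 0, 0], "roll": 0}]'

```text
time: 11.25
ee_pos: [0.6088, -0.2739, 0.1603]
eef_rot: [0.0, 0.993, 0.115, 0.0]
contact_force: [-0.5, -0.4, -6.0]
finger_gap: 0.0127
grip_force: 71.2
```

Call:
step_arm --series '[{"gripper": 0.5, "offset": [0, 0, 0.1], "roll": 0}, {"gripper": 0.5, "offset": [0, 0, 0], "roll": 0}, {"gripper": 0.5, "offset": [0, 0, 0], "roll": 0}, {"gripper": 0.5, "offset": [0, 0, 0], "roll": 0}, {"gripper": 0.5, "offset": [0, 0, 0], "roll": 0}]'

```text
time: 11.75
ee_pos: [0.6088, -0.2739, 0.1593]
eef_rot: [0.0, 0.993, 0.115, 0.0]
contact_force: [0.6, -1.0, -6.7]
finger_gap: 0.0125
grip_force: 71.2
```

Call:
step_arm --series '[{"gripper": 0.5, "offset": [0, 0, 0.1], "roll": 0}, {"gripper": 0.5, "offset": [0, 0, 0.0], "roll": 0}, {"gripper": 0.5, "offset": [0, 0, 0], "roll": 0}, {"gripper": 0.5, "offset": [0, 0, 0], "roll": 0}, {"gripper": 0.5, "offset": [0, 0, 0], "roll": 0}]'

```text
time: 12.25
ee_pos: [0.6088, -0.2738, 0.1583]
eef_rot: [0.0, 0.993, 0.115, -0.0]
contact_force: [0.5, 0.5, -6.5]
finger_gap: 0.0131
grip_force: 71.2
```

Call:
step_arm --series '[{"gripper": 0.5, "offset": [0, 0, 0.1], "roll": 0}, {"gripper": 0.5, "offset": [0, 0, 0], "roll": 0}, {"gripper": 0.5, "offset": [0, 0, 0.1], "roll": 0}, {"gripper": 0.5, "offset": [0, 0, 0], "roll": 0}, {"gripper": 0.5, "offset": [0, 0, 0], "roll": 0}]'

```text
time: 12.75
ee_pos: [0.6087, -0.2739, 0.1563]
eef_rot: [0.0, 0.993, 0.115, -0.0]
contact_force: [-0.3, 0.7, -5.7]
finger_gap: 0.0123
grip_force: 71.2
```

Call:
step_arm --series '[{"gripper": 0.5, "offset": [0, 0, 0.1], "roll": 0}, {"gripper": 0.5, "offset": [0, 0, 0.0], "roll": 0}, {"gripper": 0.5, "offset": [0, 0, 0.1], "roll": 0}, {"gripper": 0.5, "offset": [0, 0, 0], "roll": 0}, {"gripper": 0.5, "offset": [0, 0, 0], "roll": 0}]'

```text
time: 13.25
ee_pos: [0.6088, -0.2739, 0.1543]
eef_rot: [0.0, 0.993, 0.115, -0.0]
contact_force: [0.7, 0.5, -5.8]
finger_gap: 0.0128
grip_force: 71.2
```

Feet are well below the platform's top, so the lugs are in the sockets. I'll keep lowering slowly until it bottoms out.

Call:
step_arm --series '[{"gripper": 0.5, "offset": [0, 0, 0.1], "roll": 0}, {"gripper": 0.5, "offset": [0, 0, 0], "roll": 0}, {"gripper": 0.5, "offset": [0, 0, 0.05], "roll": 0}, {"gripper": 0.5, "offset": [0, 0, 0], "roll": 0}, {"gripper": 0.5, "offset": [0, 0, 0], "roll": 0}]'

```text
time: 13.75
ee_pos: [0.6088, -0.2739, 0.1528]
eef_rot: [0.0, 0.993, 0.115, -0.0]
contact_force: [-0.2, 1.1, -6.1]
finger_gap: 0.0125
grip_force: 71.2
```

Call:
step_arm --series '[{"gripper": 0.5, "offset": [0, 0, 0.05], "roll": 0}, {"gripper": 0.5, "offset": [0, 0, 0.0], "roll": 0}, {"gripper": 0.5, "offset": [0, 0, 0.05], "roll": 0}, {"gripper": 0.5, "offset": [0, 0, 0], "roll": 0}, {"gripper": 0.5, "offset": [0, 0, 0], "roll": 0}]'

```text
time: 14.25
ee_pos: [0.6088, -0.2738, 0.1521]
eef_rot: [0.0, 0.993, 0.115, 0.0]
contact_force: [-2.6, 2.3, -2.9]
finger_gap: 0.0128
grip_force: 71.7
```

Call:
step_arm --series '[{"gripper": 0.5, "offset": [0, 0, 0.03], "roll": 0}, {"gripper": 0.5, "offset": [0, 0, 0], "roll": 0}, {"gripper": 0.5, "offset": [0, 0, 0], "roll": 0}, {"gripper": 0.5, "offset": [0, 0, 0], "roll": 0}, {"gripper": 0.5, "offset": [0, 0, 0], "roll": 0}]'

```text
time: 14.75
ee_pos: [0.6089, -0.2738, 0.152]
eef_rot: [0.0, 0.993, 0.115, 0.0]
contact_force: [-4.2, 2.1, 4.8]
finger_gap: 0.0124
grip_force: 72.7
```

Call:
step_arm --series '[{"gripper": 0.5, "offset": [0, 0, 0.02], "roll": 0}, {"gripper": 0.5, "offset": [0, 0, 0], "roll": 0}, {"gripper": 0.5, "offset": [0, 0, 0], "roll": 0}, {"gripper": 0.5, "offset": [0, 0, 0], "roll": 0}, {"gripper": 0.5, "offset": [0, 0, 0], "roll": 0}]'

```text
time: 15.25
ee_pos: [0.609, -0.2739, 0.1519]
eef_rot: [0.0, 0.993, 0.115, 0.0]
contact_force: [-5.0, 2.2, 5.9]
finger_gap: 0.0125
grip_force: 73.0
```

Call:
step_arm --series '[{"gripper": 2, "offset": [0, 0, 0], "roll": 0}, {"gripper": 3, "offset": [0, 0, 0], "roll": 0}, {"gripper": 4, "offset": [0, 0, 0], "roll": 0}, {"gripper": 4, "offset": [0, 0, 0], "roll": 0}, {"gripper": 4, "offset": [0, 0, 0], "roll": 0}]' --force 20

```text
time: 15.75
ee_pos: [0.6089, -0.274, 0.1513]
eef_rot: [0.0, 0.993, 0.115, 0.0]
contact_force: [0.1, 0.2, 0.2]
finger_gap: 0.0402
grip_force: 0.0
```

Call:
step_arm --series '[{"gripper": 4, "offset": [0, 0, -1], "roll": 0}, {"gripper": 4, "offset": [0, 0, -2], "roll": 0}, {"gripper": 4, "offset": [0, 0, -3], "roll": 0}, {"gripper": 4, "offset": [0, 0, -3], "roll": 0}, {"gripper": 4, "offset": [0, 0, -2], "roll": 0}]'

```text
time: 16.25
ee_pos: [0.6094, -0.2738, 0.2648]
eef_rot: [0.001, 0.993, 0.115, 0.001]
contact_force: [1.3, -0.2, -0.3]
finger_gap: 0.0401
grip_force: 0.0
```

Call:
step_arm --series '[{"gripper": 0, "offset": [-5, 0, -1], "roll": 0}, {"gripper": 0, "offset": [-5, 0, 0], "roll": 0}, {"gripper": 0, "offset": [-5, 0, 0], "roll": 0}, {"gripper": 0, "offset": [-4, 0, 0], "roll": 0}, {"gripper": 0, "offset": [0, 0, 0], "roll": 0}]'

```text
time: 16.75
ee_pos: [0.42, -0.3198, 0.2725]
eef_rot: [0.002, 0.994, 0.111, -0.001]
contact_force: [0.5, -0.9, 0.2]
finger_gap: -0.0001
grip_force: 0.0
```

```bash
python3 - <<'E'
from h import *
s=monitor.state();print(s["ee_pos"],s["eef_rot"],s["contact_force"],s["finger_gap"])
o=np.array([.609,-.2738]); out=[]
for cam in("top","scene"):
    a=vision.grab_frame(cam); cv2.imwrite(f"pics/h_{cam}.png",a)
    v=rect(a,cam,.099,o,.229,.15); k=400/.3
    def bx(x,y,a,b,col): cv2.rectangle(v,(int(200-(y+b)*k),int(200-(x+a)*k)),(int(200-(y-b)*k),int(200-(x-a)*k)),col,1)
    bx(0,0,.075,.053,(0,0,255)); out.append(v)
b=cv2.imread("pics/h_scene.png")[115:195,140:230]
cv2.imwrite("pics/i.png",np.hstack(out+[]))
cv2.imwrite("pics/j.png",cv2.resize(b,None,fx=7,fy=7,interpolation=2))
for c in("top","scene"):
  for q in("bolt",):
    for d in spotter.find_in(c,q)[:2]:
      w=P(c,d["point"]);print(c,q,round(d["score"],2),w.round(4))
E
```

```text
[ 0.42002579 -0.31984691  0.27248049] [ 1.53339781e-03  9.93790262e-01  1.11256604e-01 -7.28818545e-04] [ 0.49810213 -0.87925315  0.16888751] -9.600939736288035e-05
top bolt 0.65 [ 0.4969 -0.2922  0.1088]
```

View pics/i.png

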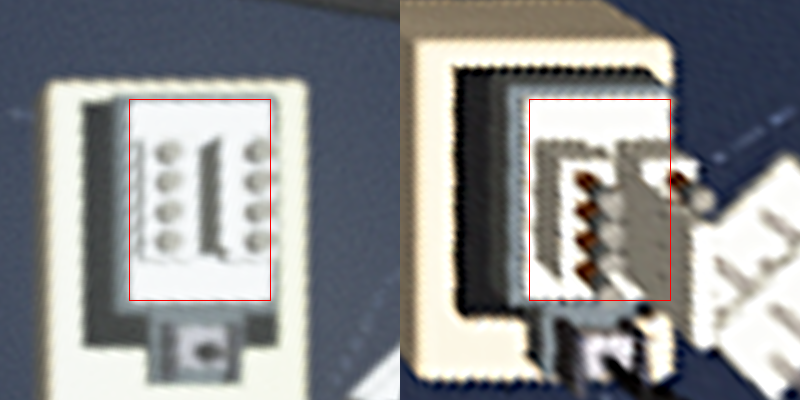

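View pics/j.png

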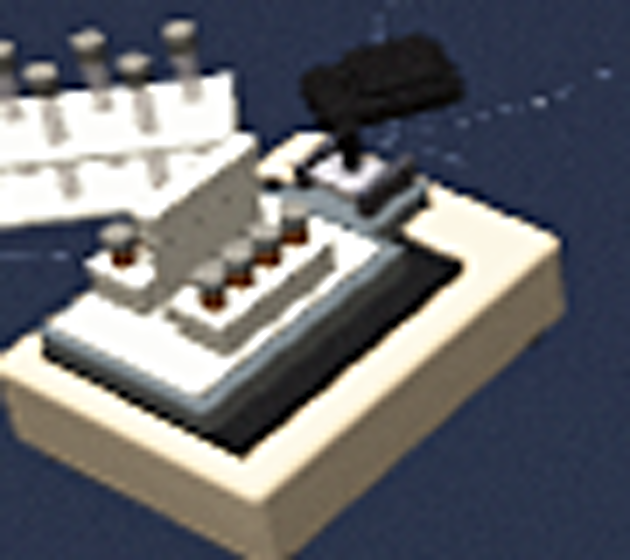

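The tray lies flat with its floor on the platform. In the top crop the bolt's knob is at (208,350), drawn back. Next I bring the closed fingers down behind the knob.

Call:
step_arm --series '[{"gripper": 0, "offset": [0, -0.15, 3], "roll": 0}, {"gripper": 0, "offset": [0, 0, 4], "roll": 0}, {"gripper": 0, "offset": [0, 0, 4], "roll": 0}, {"gripper": 0, "offset": [0, 0, 3], "roll": 0}, {"gripper": 0, "offset": [0, 0, 1.5], "roll": 0}]'

```text
time: 17.45
ee_pos: [0.4245, -0.3137, 0.1134]
eef_rot: [-0.002, 0.993, 0.116, -0.001]
contact_force: [-0.0, 0.3, -0.7]
finger_gap: 0.0001
grip_force: 0.0
```

Call:
step_arm --series '[{"gripper": 0, "offset": [1, 0, 0], "roll": 0}, {"gripper": 0, "offset": [1.5, 0, 0], "roll": 0}, {"gripper": 0, "offset": [1.5, 0, 0], "roll": 0}, {"gripper": 0, "offset": [0.8, 0, 0], "roll": 0}, {"gripper": 0, "offset": [0, 0, 0], "roll": 0}]'

```text
time: 17.95
ee_pos: [0.4732, -0.3037, 0.117]
eef_rot: [0.0, 0.993, 0.116, 0.001]
contact_force: [-0.6, -0.7, -0.2]
finger_gap: 0.0004
grip_force: 0.0
```

```bash
cat > loc.py <<'E'
from h import *
s=monitor.state();d=s["ee_pos"][:2]-np.array([.609,-.274]);c,q=np.cos(.229),np.sin(.229);f=s["contact_force"]
print("local mm",(1000*(c*d[0]+q*d[1])).round(1),(1000*(-q*d[0]+c*d[1])).round(1),"z",s["ee_pos"][2].round(4),"yaw",2*np.arctan(s["eef_rot"][2]/s["eef_rot"][1]),"Fx",c*f[0]+q*f[1],"Fy",-q*f[0]+c*f[1],f[2])
E
python3 loc.py
```

```text
local mm -139.0 1.9 z 0.117 yaw 0.23192457556295498 Fx -0.725725369272487 Fy -0.5900726641200151 -0.16649977922941495
```

Call:
step_arm --series '[{"gripper": 0, "offset": [0, 0.17, -0.2], "roll": 0}, {"gripper": 0, "offset": [0.3, 0, 0], "roll": 0}, {"gripper": 0, "offset": [0.3, 0, 0], "roll": 0}, {"gripper": 0, "offset": [0.3, 0, 0], "roll": 0}, {"gripper": 0, "offset": [0.3, 0, 0], "roll": 0}]'

```text
time: 18.45
ee_pos: [0.4829, -0.3037, 0.1181]
eef_rot: [0.0, 0.993, 0.114, -0.0]
contact_force: [-2.6, -2.2, 1.4]
finger_gap: -0.0
grip_force: 1.4
```

Call:
step_arm --series '[{"gripper": 0, "offset": [0.3, 0, 0], "roll": 0}, {"gripper": 0, "offset": [0.3, 0, 0], "roll": 0}, {"gripper": 0, "offset": [0.3, 0, 0], "roll": 0}, {"gripper": 0, "offset": [0.3, 0, 0], "roll": 0}, {"gripper": 0, "offset": [0, 0, 0], "roll": 0}]'

```text
time: 18.95
ee_pos: [0.4955, -0.3005, 0.1181]
eef_rot: [0.0, 0.993, 0.115, 0.0]
contact_force: [0.1, 0.6, 0.0]
finger_gap: 0.0001
grip_force: 0.0
```

```bash
python3 loc.py
```

```text
local mm -116.5 -0.0 z 0.1181 yaw 0.23028996403996488 Fx 0.22762686923242223 Fy 0.5864893829507344 0.023930705583802416
```

Call:
step_arm --series '[{"gripper": 0, "offset": [0.3, 0, 0], "roll": 0}, {"gripper": 0, "offset": [0.3, 0, 0], "roll": 0}, {"gripper": 0, "offset": [0.3, 0, 0], "roll": 0}, {"gripper": 0, "offset": [0.2, 0, 0], "roll": 0}, {"gripper": 0, "offset": [0.1, 0, 0], "roll": 0}]'

```text
time: 19.45
ee_pos: [0.5068, -0.2978, 0.1181]
eef_rot: [0.0, 0.993, 0.115, 0.0]
contact_force: [-2.4, -0.4, 1.1]
finger_gap: -0.0004
grip_force: 1.3
```

Call:
step_arm --series '[{"gripper": 0, "offset": [0.05, 0, 0], "roll": 0}, {"gripper": 0, "offset": [0.05, 0, 0], "roll": 0}, {"gripper": 0, "offset": [0.05, 0, 0], "roll": 0}, {"gripper": 0, "offset": [0, 0, 0], "roll": 0}, {"gripper": 0, "offset": [0, 0, 0], "roll": 0}]'

```text
time: 19.95
ee_pos: [0.5081, -0.2976, 0.1181]
eef_rot: [0.0, 0.993, 0.115, 0.0]
contact_force: [-2.3, -0.0, 1.4]
finger_gap: 0.0
grip_force: 1.0
```

```bash
python3 loc.py
```

```text
local mm -103.7 -0.1 z 0.1181 yaw 0.22980191738586803 Fx -2.2935471772173073 Fy 0.5038502800817483 1.4158944301996237
```

Call:
step_arm --series '[{"gripper": 0, "offset": [0.05, 0, 0], "roll": 0}, {"gripper": 0, "offset": [0.05, 0, 0], "roll": 0}, {"gripper": 0, "offset": [0, 0, 0], "roll": 0}, {"gripper": 0, "offset": [0, 0, 0], "roll": 0}, {"gripper": 0, "offset": [0, 0, 0], "roll": 0}]'

```text
time: 20.45
ee_pos: [0.5091, -0.2974, 0.1181]
eef_rot: [0.0, 0.993, 0.115, 0.0]
contact_force: [-2.1, -0.3, 1.1]
finger_gap: -0.0001
grip_force: 1.0
```

Call:
step_arm --series '[{"gripper": 0, "offset": [0.05, 0, 0], "roll": 0}, {"gripper": 0, "offset": [0, 0, 0], "roll": 0}, {"gripper": 0, "offset": [0, 0, 0], "roll": 0}, {"gripper": 0, "offset": [0, 0, 0], "roll": 0}, {"gripper": 0, "offset": [0, 0, 0], "roll": 0}]'

```text
time: 20.95
ee_pos: [0.5094, -0.2973, 0.1181]
eef_rot: [0.0, 0.993, 0.115, -0.0]
contact_force: [-2.8, 0.1, 2.7]
finger_gap: 0.0002
grip_force: 1.5
```

Call:
step_arm --series '[{"gripper": 0, "offset": [0.05, 0, 0], "roll": 0}, {"gripper": 0, "offset": [0, 0, 0], "roll": 0}, {"gripper": 0, "offset": [0, 0, 0], "roll": 0}, {"gripper": 0, "offset": [0, 0, 0], "roll": 0}, {"gripper": 0, "offset": [0, 0, 0], "roll": 0}]'

```text
time: 21.45
ee_pos: [0.5095, -0.2974, 0.1181]
eef_rot: [0.0, 0.993, 0.114, -0.0]
contact_force: [-4.9, -0.2, 2.8]
finger_gap: -0.0005
grip_force: 2.6
```

Call:
step_arm --series '[{"gripper": 0, "offset": [0.04, 0, 0], "roll": 0}, {"gripper": 0, "offset": [0, 0, 0], "roll": 0}, {"gripper": 0, "offset": [0, 0, 0], "roll": 0}, {"gripper": 0, "offset": [0, 0, 0], "roll": 0}, {"gripper": 0, "offset": [0, 0, 0], "roll": 0}]'

```text
time: 21.95
ee_pos: [0.5096, -0.2974, 0.1181]
eef_rot: [0.0, 0.993, 0.114, -0.001]
contact_force: [-6.1, 0.1, 4.5]
finger_gap: 0.0
grip_force: 3.4
```

Call:
step_arm --series '[{"gripper": 0, "offset": [0.04, 0, 0], "roll": 0}, {"gripper": 0, "offset": [0, 0, 0], "roll": 0}, {"gripper": 0, "offset": [0, 0, 0], "roll": 0}, {"gripper": 0, "offset": [0, 0, 0], "roll": 0}, {"gripper": 0, "offset": [0, 0, 0], "roll": 0}]'

```text
time: 22.45
ee_pos: [0.5096, -0.2975, 0.1181]
eef_rot: [0.0, 0.993, 0.114, -0.001]
contact_force: [-8.7, 0.0, 4.6]
finger_gap: -0.0002
grip_force: 4.2
```

```bash
python3 loc.py
```

```text
local mm -102.1 -0.3 z 0.1181 yaw 0.22908823639942874 Fx -8.506854875819613 Fy 2.002735724705522 4.608367224442
```

The bolt has hit a hard stop where its home position should be. I'll back off and check.

Call:
step_arm --series '[{"gripper": 0, "offset": [-0.5, 0, 0], "roll": 0}, {"gripper": 0, "offset": [-1.5, 0, 0], "roll": 0}, {"gripper": 0, "offset": [-2.5, 0, 0], "roll": 0}, {"gripper": 0, "offset": [-2.5, 0, -2], "roll": 0}, {"gripper": 0, "offset": [-2.5, 0, -4], "roll": 0}]'

```text
time: 22.95
ee_pos: [0.4152, -0.318, 0.1761]
eef_rot: [-0.002, 0.993, 0.115, -0.002]
contact_force: [1.0, -2.2, 0.6]
finger_gap: -0.0002
grip_force: 0.0
```

Call:
step_arm --series '[{"gripper": 0, "offset": [-2, 0, -4], "roll": 0}, {"gripper": 0, "offset": [0, 0, -4], "roll": 0}, {"gripper": 0, "offset": [0, 0, -2], "roll": 0}, {"gripper": 0, "offset": [0, 0, 0], "roll": 0}, {"gripper": 0, "offset": [0, 0, 0], "roll": 0}]'

```text
time: 23.45
ee_pos: [0.3984, -0.3233, 0.2779]
eef_rot: [0.0, 0.993, 0.115, 0.0]
contact_force: [-1.2, 0.3, -0.6]
finger_gap: -0.0001
grip_force: 0.0
```

```bash
python3 - <<'E'
from h import *
o=np.array([.609,-.2738])
A={c:vision.grab_frame(c) for c in("top","scene")}
v=rect(A["top"],"top",.11,o+np.array([-.06*np.cos(.229),-.06*np.sin(.229)]),.229,.09)
b=cv2.resize(A["scene"][118:178,155:215],(400,400),interpolation=2)
cv2.imwrite("pics/k.png",np.hstack([v,b]))
E
```

```text
(no output)
```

View pics/k.png

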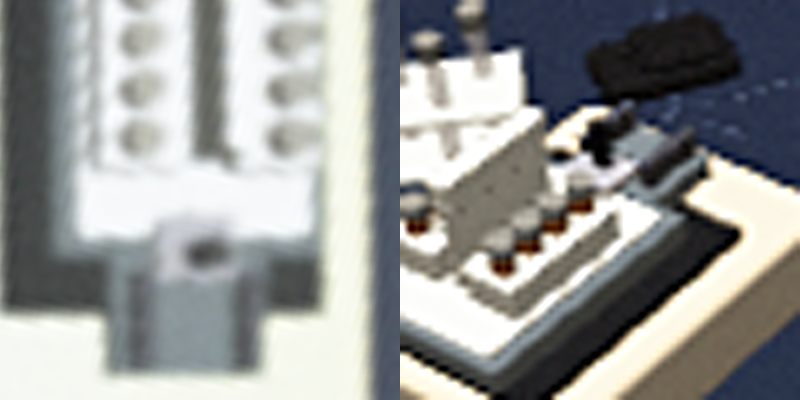

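The bolt plate (top crop, tip at row 218) overlaps the tray's edge (row 241) by about 10–11 mm, which is fully home. The tray is flat and the arm is clear.

```bash
python3 -c "
from h import *
print(workorder.job_done())"
```

```text
the job is handed in; nothing more can be done
None
```

The white tray is seated flat in all four sockets, the bolt is fully home over its flange, and the job was handed in at about 24 s with the arm clear and nothing else on the bench moved.

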